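Seat a printing block in the corner of the registration bed and hold it

TASK

Pick up the larger of the two printing blocks by its grip bar, set it flat on the open part of the metal registration bed, short of the lip, then slide it in under the lip, flat on the bed, until its long side is flush against the fence under the lip and its short side is flush against the other fence. Finish while still gripping the block and pressing it into the corner, against both fences at once: do not let go. Leave the small block, the ink tin, the roller and the palette knife where they are.

Things in the scene. Friction and masses are not known exactly. Their poses are not given: they have to be found in the camera images.
- block: The larger printing block: light wood on a dark steel plate, 100 mm (its x) by 140 mm (its y) by 20 mm thick, plate down, lying flat on the bench, 0.25 to 0.5 kg. Origin: centre of its underside; z up. Centred on top stands a dark wooden grip bar 18 mm wide (x), 80 mm long (y), 35 mm high, so its top is 55 mm above the underside. The block is the same after a half turn.
- bed: Registration bed fixed to the bench: aluminium plate 220 mm (x) by 250 mm (y), 10 mm thick. Origin: centre of its underside, on the bench; z up. x points to the far fence, y to the side fence; turned by up to 20 degrees. In its frame the fences' inner faces are at x = +95 mm and y = +110 mm; the seated block's origin is at x = 45, y = 40, z = 10 mm. Open on the other two sides.
- lip (a point): Middle of the lower free edge of the lip: a fixed 4 mm steel strip on top of the far fence, along the bed's whole width (y), overhanging the plate by 16 mm from the fence's inner face (from bed x = 79 mm on). Its underside is 24 mm above the plate, 4 mm above a block that lies flat there; its top is 38 mm above the bench.
- far_fence: Fence under the lip: fixed steel bar 15 mm thick (x), 250 mm long (y), 24 mm high, along the bed's +x edge, rigid. Origin: centre of its underside, on the bed plate; axes as the bed's. The block's long (140 mm) side goes against it.
- side_fence: Other fence, no lip over it: fixed steel bar 180 mm long (x), 15 mm thick (y), 22 mm high, along the bed's +y edge, rigid. Origin: centre of its underside, on the bed plate; axes as the bed's. The block's short (100 mm) side goes against it.
- corner (a point): Point on the top face of the bed plate where the inner faces of the two fences meet (under the lip).
- small_block: Bystander: smaller printing block of the same make, 60 x 80 x 20 mm with a grip bar 18 x 50 x 35 mm. Origin: centre of its underside. The two blocks lie side by side in front of the robot's right, either one nearer.
- tin: Bystander: closed ink tin, 80 mm across, 70 mm high. Origin: centre of its underside.
- roller: Bystander: ink roller lying beyond the bed, rubber drum 44 mm across and 100 mm long, wooden handle; 172 mm long in all, 44 mm high. Origin: under the drum's middle.
- knife: Bystander: palette knife lying on the bench left of the bed, under 30 mm high. Origin: centre of its underside.

How it is judged:
On the way:
1. the block lies flat on the open part of the bed (within 3.5 mm of the plate, tilted less than 0.04 rad), its leading edge still short of the lip (z of block in the frame of bed between 0.006 and 0.0135 m and angle between block's own z axis and vertical below 0.04 rad and x of block in the frame of bed between -0.1 and 0.029 m and y of block in the frame of bed between -0.12 and 0.05 m), for 0.1 s.
At the end, for the whole second after the job is handed in: The block lies flat on the bed (underside within 3.5 mm of the plate, tilt under 0.04 rad) under the lip, square to the bed within 0.03 rad and within 3 mm of the seated place, presses on each of the two fences with more than 1.5 N, is at rest, and is still held by the fingers (more than 3 N) (z of block in the frame of bed between 0.006 and 0.0135 m and angle between block's own z axis and vertical below 0.04 rad and contact force between block and far_fence above 1.5 N and contact force between block and side_fence above 1.5 N and contact force between the fingers and block above 3 N and angle between the x axis of block and the x axis of bed, either way round below 0.03 rad and x of block in the frame of bed between 0.042 and 0.048 m and y of block in the frame of bed between 0.037 and 0.043 m and linear speed of block below 0.01 m/s); the arm keeps its last pose, push and grip.
It fails at once if the small block is moved more than 20 mm (distance of small_block from where it was at the start of the episode above 0.02 m).
It fails at once if the ink tin is moved more than 20 mm (distance of tin from where it was at the start of the episode above 0.02 m).
It fails at once if the roller is moved more than 20 mm (distance of roller from where it was at the start of the episode above 0.02 m).
It fails at once if the palette knife is moved more than 20 mm (distance of knife from where it was at the start of the episode above 0.02 m).
It also fails if it takes over 45 s, if anything falls off the work surface, if the arm or the gripper's body presses on something with over 40 N, if the wrist force passes 120 N, or if a joint passes its speed limit or range.

ROBOT

A 6-joint arm with a two-finger parallel gripper is mounted at the origin on the work surface. World frame = base frame: x ahead of the robot, y to its left, z up, the work surface at z = 0. Lengths are in m, angles in rad, forces in N, time in s.
With the tool pointing down it reaches from about 0.275 to 0.85 m from the base axis. Payload 5.2 kg.
Tool frame: the origin (TCP) lies at the very end of the fingers, on their centre line; the grasp point (between the pads) lies 19 mm behind it; z points along the fingers, y is the line along which they close (so a half turn about z gives the same grasp; the last joint's range is limited). The gripper opens to 85 mm and grips with 20 to 120 N. Pads are 22 mm wide; open, the fingers measure 114 mm over their backs; the gripper's body (76 mm by 85 mm) begins 54 mm behind the grasp point. The pads swing forward as they close: fully open they stand 13 mm farther back than shut.
Start: joints at [1.133, 0.259, 1.535, -0, 1.348, -0.203], TCP at [0.128, 0.535, 0.192] pointing down, gripper open.
Joint ranges: [-3.14, 3.14], [-0.91, 2.08], [0.19, 2.58], [-1.22, 4.36], [0.22, 2.71], [-3.12, 3.12]. Speed limits (rad/s): [2.57, 2.57, 3.14, 3.14, 3.14, 3.14].

INTERFACE

Orientations are given as a unit quaternion [w, x, y, z].
In Python, from rig import ctrl, snapshot, workorder gives the robot as it stands.
- The arm moves only by the tool drive_tool, never from a script. Its argument "commands" is text: rows parted by semicolons, each of 7 numbers parted by spaces: the closure, from 0 (fully open) to 1 (shut), then the shift along the tool's x, y, z in units of 0.2 m (1.0 is 0.2 m), then the turn, a rotation vector about the tool's x, y, z in units of 120 degrees (1.0 is 120 degrees). In form: hand tx ty tz rx ry rz; .... A call has 1 to 8 rows; each row is the pose to reach, as a shift and turn from the pose commanded when the call began, along the tool's axes at that moment; what a row does not reach only later rows make up. A row lasts 1/12 s, in which the tool goes at most 41.7 mm and 7.16 degrees, less where a joint would pass 70% of its speed; a pose out of reach is approached as far as the arm can. A call with a number of a shift or a turn outside -1 to 1 is refused whole. A call with a gripper value outside its range is refused whole. The fingers move at their own pace and stop on an object; "grip_force" is the grip in N (left out, the last holds). Time passes only in rows, so rows that repeat a pose let the fingers close. It gives the time, the measured TCP pose, the force, the opening and the grip force at its end, in the units of the state.
- ctrl.observe(): the state, without advancing time (a new reading comes with each control period).
- snapshot(name): name is "side" or "top" or "wrist"; returns a dict with "frame" (400x640x3 uint8, blue, green, red), "fx", "fy", "cx", "cy" (pixels), "extrinsics" (4x4, takes a point from camera to world coordinates); the wrist camera has in their place "mount" (4x4, takes a point from camera to tool coordinates, whose origin is the TCP and whose axes are the flange's). Camera axes: x right, y up, looking along -z (the intrinsics and any distortion apply to the point x, -y, -z); pixel columns grow to the right and rows downward; lengths in m; the calibration is good to about 2 mm. The wrist camera is an equidistant fisheye: a pixel r from the principal point sees the ray r / f radians off the axis. A picture is of the moment at which its call begins: read the wrist's pose just before it. There is no depth.
- workorder.finish_job(): hands the job in; it is judged then, once.
The state is a dict: "t": time; "joint_pos": joint angles; "joint_vel": joint speeds; "joint_efforts": joint torques, N m; "position": TCP position; "eef_rot": TCP orientation; "force": force on the tool from outside, world axes, zero at the start; "ft_torque": the same for the moment, N m; "grip_width": finger opening in m; "grip_force": force on a finger pad.
Only numpy, scipy, OpenCV 4.12 (cv2) and the standard library are available. Lean on these libraries where they do the work, as an engineer would, in place of code of your own. Each camera call takes 0.05 s, during which the arm holds its last target. There are 200 camera calls.

## Working session

There is one attempt and no reset: what is moved stays moved. The work goes in short steps, Python scripts to look and compute and a tool call to move; the robot and the scene stay as the last step left them, time stands still between calls to the robot, and variables do not carry over. Pictures are saved under pics/ and viewed, at most 10 in all, crops included, and the job is handed in when it is done.

Besides the shell and the picture viewer there is one more tool, called after "Call:" by a JSON object that holds its "method" and its "body", one argument or row to a line. drive_tool: Moves the arm, as the interface text tells. Its arguments: {"type":"object","properties":{"commands":{"type":"string"},"grip_force":{"type":"number"}},"required":["commands"]}

```bash
mkdir -p pics
python3 - <<'E'
from rig import ctrl, snapshot
import cv2,pickle,numpy as np
s=ctrl.observe(); print(s)
d={}
for n in ("top","side"):
    p=snapshot(n); d[n]=p; cv2.imwrite(f"pics/{n}0.png",p["frame"]); print({k:v for k,v in p.items() if k!="frame"})
pickle.dump(d,open("snap0.pkl","wb"))
E
```

```text
{'t': 0.0, 'joint_pos': array([ 1.13320311e+00,  2.59360129e-01,  1.53613424e+00, -1.67622542e-05,
        1.34802231e+00, -2.02774058e-01]), 'joint_vel': array([ 0.00010322,  0.0007609 , -0.00010286, -0.00028441,  0.00116551,
       -0.00151414]), 'joint_efforts': array([ 4.33606056e-04, -4.46031582e+01, -2.90572464e+01, -2.24889845e-04,
        1.15317578e-02, -2.69097410e-05]), 'position': array([0.12766162, 0.53432556, 0.19104505]), 'eef_rot': array([-2.95026769e-04,  1.17138115e-01,  9.93115168e-01, -9.15689919e-04]), 'force': array([ 0.38620281, -0.21511546, -1.37790133]), 'ft_torque': array([-0.03388017, -0.03126359, -0.02586273]), 'grip_force': 0.0, 'grip_width': 0.08555307373474318}
{'fx': 500.3570388039367, 'fy': 500.3570388039367, 'cx': 319.1237054009637, 'cy': 199.42032250180281, 'extrinsics': array([[-1.17225493e-03,  9.99135728e-01, -4.15502474e-02,
         5.28568031e-01],
       [-9.99992302e-01, -1.32681772e-03, -3.69251933e-03,
         1.98673905e-02],
       [-3.74445760e-03,  4.15455990e-02,  9.99129592e-01,
         1.35580144e+00],
       [ 0.00000000e+00,  0.00000000e+00,  0.00000000e+00,
         1.00000000e+00]])}
{'fx': 395.5761922768227, 'fy': 395.5761922768227, 'cx': 323.3998071955253, 'cy': 208.20303178097728, 'extrinsics': array([[ 0.9989727 ,  0.03097671, -0.03307557,  0.56067291],
       [-0.0452311 ,  0.72627192, -0.68591782, -0.75331621],
       [ 0.00277438,  0.68670922,  0.72692693,  0.88116642],
       [ 0.        ,  0.        ,  0.        ,  1.        ]])}
```

View pics/top0.png

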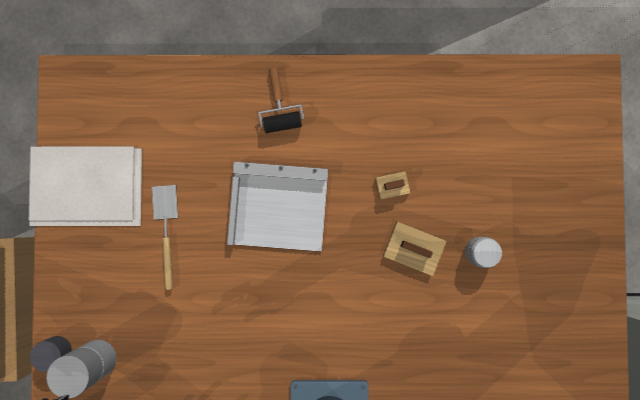

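View pics/side0.png

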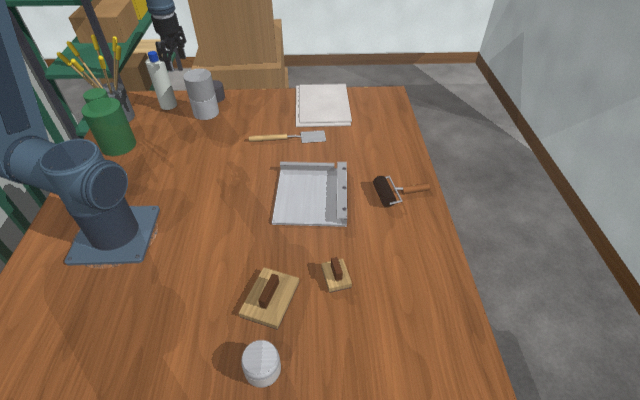

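The top view shows the bed around px (280,207), with the lip at its upper edge and the side fence on the left. The large block is at (415,248), the small block at (393,185) and the tin at (485,252). I'll enlarge the view to get the corners.

Run:
```python
import cv2
f=cv2.imread("pics/top0.png")
a=cv2.resize(f[155:260,222:337],None,fx=5,fy=5,interpolation=cv2.INTER_CUBIC)
cv2.imwrite("pics/cbed.png",a)
a=cv2.resize(f[165:285,370:510],None,fx=5,fy=5,interpolation=cv2.INTER_CUBIC)
cv2.imwrite("pics/cblk.png",a)
```

```text
(no output)
```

View pics/cbed.png

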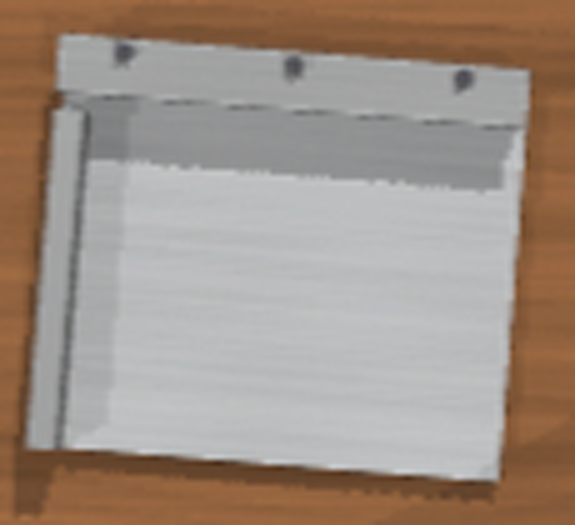

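View pics/cblk.png

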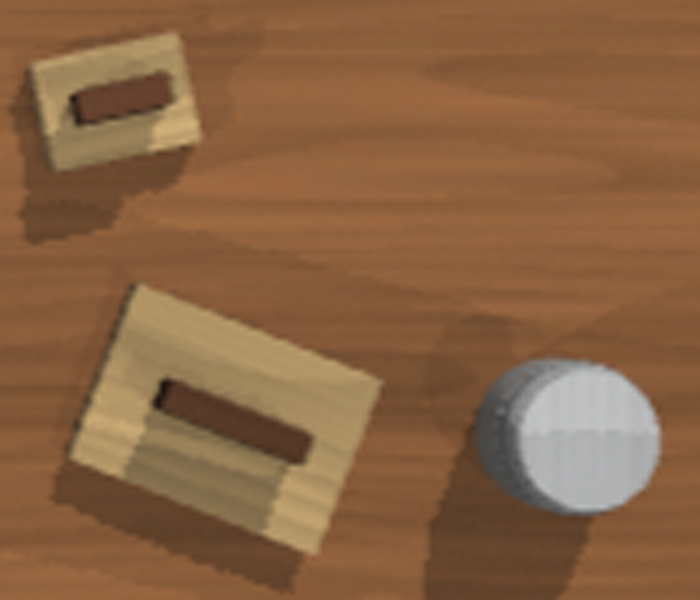

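Crop corners:
- **Block top:** (135,285), (383,380), (317,553), (70,460).
- **Lip top:** (60,35), (530,70), (524,128), (57,90).
- **Plate's near-right corner:** (497,481).
- **Side fence's near end:** (27,446) to (57,448).

I'll fit the poses from these.

```bash
cat > h.py <<'E'
import numpy as np
from scipy.optimize import least_squares
from scipy.spatial.transform import Rotation as R
def proj(c,P):
    T=np.linalg.inv(c["extrinsics"]); q=P@T[:3,:3].T+T[:3,3]
    return np.c_[c["cx"]+c["fx"]*q[:,0]/-q[:,2], c["cy"]-c["fy"]*q[:,1]/-q[:,2]]
def place(p,M):
    c,s=np.cos(p[2]),np.sin(p[2]); M=np.asarray(M,float)
    return np.c_[p[0]+c*M[:,0]-s*M[:,1], p[1]+s*M[:,0]+c*M[:,1], M[:,2]]
def fit(c,M,px,p0):
    r=least_squares(lambda p:(proj(c,place(p,M))-px).ravel(),p0,loss="soft_l1")
    return r.x, proj(c,place(r.x,M))-px
E
python3 - <<'E'
from h import *; import pickle
c=pickle.load(open("snap0.pkl","rb"))["top"]
def up(l,o): return np.array(o)+(np.array(l)+.5)/5-.5
np.set_printoptions(precision=4,suppress=True)
bed=np.array([(110,125,38),(110,-125,38),(79,-125,38),(79,125,38),(-110,-125,10),(-110,125,32),(-110,110,32)])/1e3
p,r=fit(c,bed,up([(60,35),(530,70),(524,126),(57,92),(497,481),(27,446),(57,448)],(222,155)),[.53,.09,-.08]); print("bed",p,r)
bl=np.array([(50,70,20),(50,-70,20),(-50,-70,20),(-50,70,20)])/1e3
b,r=fit(c,bl,up([(135,285),(383,380),(317,553),(70,460)],(370,165)),[.4,-.25,-.35]); print("blk",b,r)
bar=np.array([(9,40,55),(9,-40,55),(-9,-40,55),(-9,40,55)])/1e3
g,r=fit(c,bar,up([(172,381),(313,438),(303,465),(163,408)],(370,165)),[.4,-.25,-.35]); print("bar",g,r)
s=np.array([(30,40,20),(30,-40,20),(-30,-40,20),(-30,40,20)])/1e3
print(fit(c,s,up([(32,66),(180,33),(202,140),(55,171)],(370,165)),[.5,-.2,.2]))
E
```

```text
bed [ 0.5657  0.1351 -0.0781] [[-0.0617 -0.4947]
 [ 0.1468 -0.2966]
 [ 0.4529  0.1705]
 [-0.4453 -0.2498]
 [ 0.3577  0.1382]
 [-0.0544  0.3263]
 [-0.3963  0.3652]]
blk [ 0.4532 -0.2296 -0.3658] [[ 0.1637 -0.1114]
 [-0.1238 -0.3286]
 [-0.006   0.3742]
 [-0.0323  0.0705]]
bar [ 0.4533 -0.2289 -0.3863] [[ 0.0461 -0.6542]
 [ 0.5872 -0.4094]
 [ 0.0319  0.6601]
 [-0.721   0.4016]]
(array([ 0.6222, -0.1729,  0.2078]), array([[ 0.0391, -0.5656],
       [-0.3399, -0.1602],
       [ 0.0803,  0.3366],
       [ 0.2064,  0.3492]]))
```

```bash
cat >> h.py <<'E'
BED=np.array([.5657,.1351,-.0781]); BLK=np.array([.4532,-.2296,-.372])
def tgtR(psi):
    c,s=np.cos(psi),np.sin(psi); return R.from_matrix(np.array([[-s,c,0],[c,s,0],[0,0,-1]]))
def cur(s): q=s["eef_rot"]; return np.array(s["position"]),R.from_quat([q[1],q[2],q[3],q[0]])
def psi_of(r): y=r.as_matrix()[:,1]; return np.arctan2(y[1],y[0])
def bedpos(x,y): c,s=np.cos(BED[2]),np.sin(BED[2]); return BED[:2]+[c*x-s*y,s*x+c*y]
def tobed(p): c,s=np.cos(BED[2]),np.sin(BED[2]); d=np.array(p)[:2]-BED[:2]; return np.array([c*d[0]+s*d[1],-s*d[0]+c*d[1]])
def plan(p,r,tp,tpsi,n=6,cap=.98):
    """chain of calls (tx ty tz rx ry rz) from pose to target"""
    for i in range(n):
        d=r.inv().apply(tp-p)/.2; w=(r.inv()*tgtR(tpsi)).as_rotvec()/np.radians(120)
        k=min(1,cap/max(abs(d).max(),1e-9),.45/max(abs(w).max(),1e-9))
        v=np.r_[d*k,w*k]; print(np.round(v,3), "rows>=%.1f"%max(np.linalg.norm(d*k)*.2/.0417,np.linalg.norm(w*k)*120/7.16))
        p=p+r.apply(d*k*.2); r=r*R.from_rotvec(w*k*np.radians(120))
        if k==1: break
E
python3 - <<'E'
from h import *; from rig import ctrl
p,r=cur(ctrl.observe()); print(psi_of(r)); plan(p,r,np.array([.4532,-.2294,.13]),-.372)
E
```

```text
1.3359876862129518
[-0.726 -0.98   0.091 -0.     0.     0.24 ] rows>=5.9
[-0.98  -0.451  0.08  -0.     0.     0.212] rows>=5.2
[-0.98   0.012  0.072 -0.     0.     0.193] rows>=4.7
[-0.798  0.353  0.064 -0.     0.     0.171] rows>=4.2
```

Call:
{"method": "drive_tool", "body": {
  "commands": "0 -0.726 -0.98 0.05 0 0 0.24;0 -0.726 -0.98 0.05 0 0 0.24;0 -0.726 -0.98 0.05 0 0 0.24;0 -0.726 -0.98 0.05 0 0 0.24;0 -0.726 -0.98 0.05 0 0 0.24;0 -0.726 -0.98 0.05 0 0 0.24;0 -0.726 -0.98 0.05 0 0 0.24",
  "grip_force": 60
}}

```text
t: 0.68
position: [0.2249, 0.3054, 0.1813]
eef_rot: [0.001, 0.363, 0.932, -0.002]
force: [0.4, 0.2, 0.2]
grip_width: 0.0852
grip_force: 0.0
```

Call:
{"method": "drive_tool", "body": {
  "commands": "0 -0.98 -0.451 0.05 0 0 0.212;0 -0.98 -0.451 0.05 0 0 0.212;0 -0.98 -0.451 0.05 0 0 0.212;0 -0.98 -0.451 0.05 0 0 0.212;0 -0.98 -0.451 0.05 0 0 0.212;0 -0.98 -0.451 0.05 0 0 0.212;0 -0.98 -0.451 0.05 0 0 0.212"
}}

```text
t: 1.27
position: [0.3091, 0.1098, 0.1718]
eef_rot: [-0.0, 0.56, 0.829, -0.0]
force: [-0.8, 0.5, 0.0]
grip_width: 0.0852
grip_force: 0.0
```

Call:
{"method": "drive_tool", "body": {
  "commands": "0 -0.98 0.012 0.07 0 0 0.193;0 -0.98 0.012 0.07 0 0 0.193;0 -0.98 0.012 0.07 0 0 0.193;0 -0.98 0.012 0.07 0 0 0.193;0 -0.98 0.012 0.07 0 0 0.193;0 -0.98 0.012 0.07 0 0 0.193"
}}

```text
t: 1.77
position: [0.3873, -0.0713, 0.1577]
eef_rot: [0.001, 0.713, 0.701, -0.0]
force: [0.8, -0.2, -0.1]
grip_width: 0.0857
grip_force: 0.0
```

Run:
```python
from h import *; from rig import ctrl
s=ctrl.observe(); p,r=cur(s); print(s["t"],p,psi_of(r)); plan(p,r,np.array([.4532,-.2294,.13]),-.372)
```

```text
1.7667 [ 0.38728406 -0.07133969  0.15766649] -0.016740231901029256
[-0.784  0.343  0.14   0.001  0.001  0.17 ] rows>=4.2
```

Call:
{"method": "drive_tool", "body": {
  "commands": "0 -0.784 0.343 0.14 0 0 0.17;0 -0.784 0.343 0.14 0 0 0.17;0 -0.784 0.343 0.14 0 0 0.17;0 -0.784 0.343 0.14 0 0 0.17;0 -0.784 0.343 0.14 0 0 0.17;0 -0.784 0.343 0.14 0 0 0.17;0 -0.784 0.343 0.14 0 0 0.17"
}}

```text
t: 2.35
position: [0.4508, -0.2237, 0.1292]
eef_rot: [-0.002, 0.825, 0.565, -0.0]
force: [-0.6, 0.8, -0.2]
grip_width: 0.0854
grip_force: 0.0
```

Run:
```python
from h import *; from rig import ctrl,snapshot
import cv2
s=ctrl.observe(); p,r=cur(s); w=snapshot("wrist"); print({k:v for k,v in w.items() if k!="frame"})
cv2.imwrite("pics/w1.png",w["frame"]); print(s["t"],p,psi_of(r),s["joint_pos"]); plan(p,r,np.array([.4532,-.2294,.0265]),-.372)
def fish(P):
    q=r.inv().apply(P-p); M=np.linalg.inv(w["mount"]); q=q@M[:3,:3].T+M[:3,3]
    x,y,z=q[:,0],-q[:,1],-q[:,2]; th=np.arctan2(np.hypot(x,y),z); ph=np.arctan2(y,x)
    return np.c_[w["cx"]+w["fx"]*th*np.cos(ph),w["cy"]+w["fy"]*th*np.sin(ph)]
bar=np.array([(9,40,55),(9,-40,55),(-9,-40,55),(-9,40,55)])/1e3
print(fish(place(BLK,bar)))
```

```text
{'fx': 309.70691628693146, 'fy': 309.70691628693146, 'cx': 325.5359365113424, 'cy': 200.5363639221028, 'mount': array([[ 2.99810734e-04,  9.62620428e-01,  2.70853874e-01,
         6.92021319e-02],
       [ 9.99999561e-01, -5.28906968e-04,  7.72837568e-04,
         3.59590561e-04],
       [ 8.87205732e-04,  2.70853524e-01, -9.62620165e-01,
        -1.81767515e-01],
       [ 0.00000000e+00,  0.00000000e+00,  0.00000000e+00,
         1.00000000e+00]])}
2.35 [ 0.45081428 -0.22366065  0.12923868] -0.3694285983063355 [-6.83204646e-01  2.30062362e-01  1.73500057e+00  9.06830686e-04
  1.17942555e+00 -3.14121067e-01]
[-0.023  0.023  0.514 -0.001 -0.001  0.001] rows>=2.5
[[341.78200158 156.558924  ]
 [340.26330625 245.39125006]
 [320.30642731 245.34117015]
 [320.14113778 156.45218452]]
```

View pics/w1.png

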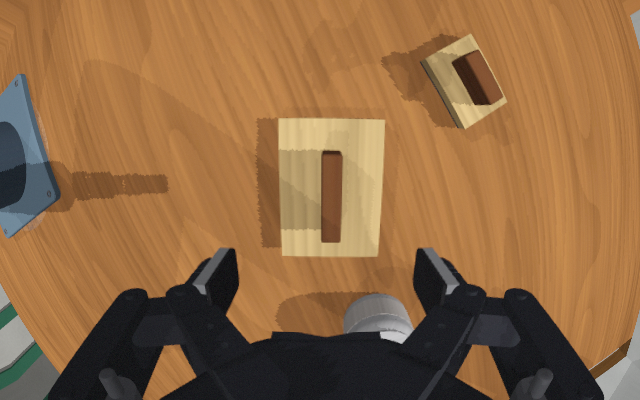

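The bar lies at cols 321–342, rows 152–242, about 3 px from the prediction, so the alignment is good. The tin at (378,315) is clear. Next I descend and grip.

Call:
{"method": "drive_tool", "body": {
  "commands": "0 -0.01 0.023 0.3 0 0 0;0 -0.01 0.023 0.42 0 0 0;0 -0.01 0.023 0.51 0 0 0;0 -0.01 0.023 0.51 0 0 0;0 -0.01 0.023 0.51 0 0 0;0.5 -0.01 0.023 0.51 0 0 0;1 -0.01 0.023 0.51 0 0 0;1 -0.01 0.023 0.51 0 0 0",
  "grip_force": 60
}}

```text
t: 3.07
position: [0.4557, -0.2304, 0.0299]
eef_rot: [0.002, 0.825, 0.565, 0.001]
force: [-0.7, -0.1, 0.1]
grip_width: 0.0517
grip_force: 0.0
```

Call:
{"method": "drive_tool", "body": {
  "commands": "1 0 0 0 0 0 0;1 0 0 0 0 0 0;1 0 0 0 0 0 0;1 0 0 0 0 0 0;1 0 0 0 0 0 0;1 0 0 0 0 0 0"
}}

```text
t: 3.57
position: [0.4543, -0.2298, 0.0278]
eef_rot: [-0.0, 0.825, 0.565, -0.0]
force: [-0.5, 0.3, 0.9]
grip_width: 0.0
grip_force: 0.0
```

Run:
```python
from rig import ctrl,snapshot
import cv2
w=snapshot("wrist"); cv2.imwrite("pics/w2.png",w["frame"]); s=ctrl.observe(); print(s["position"],s["grip_width"],s["grip_force"],s["force"])
```

```text
[ 0.45431265 -0.22980139  0.02779848] 0.00012438248406788306 0.0 [-0.01302093 -0.66063962  0.14597958]
```

View pics/w2.png

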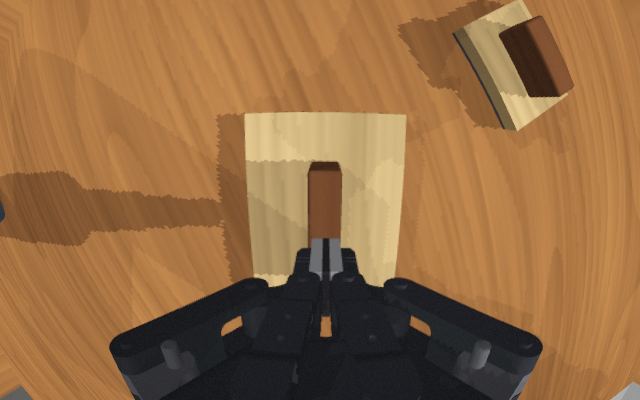

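The picture shows the fingers shut above the bar. The pad tips at row 238 sit over the bar top, roughly 35 mm short of where the stated TCP would put them. The block itself (edges at cols 245 and 406, row 113) is exactly where predicted. I'll measure the real tip height by touching the bar top gently.

Call:
{"method": "drive_tool", "body": {
  "commands": "1 0 0 0.01 0 0 0;1 0 0 0.02 0 0 0;1 0 0 0.02 0 0 0",
  "grip_force": 60
}}

```text
t: 3.87
position: [0.4541, -0.2296, 0.0234]
eef_rot: [-0.0, 0.825, 0.565, -0.0]
force: [-0.1, -0.5, 1.0]
grip_width: -0.0001
grip_force: 0.0
```

Call:
{"method": "drive_tool", "body": {
  "commands": "1 0 0 0.01 0 0 0;1 0 0 0.015 0 0 0;1 0 0 0.015 0 0 0"
}}

```text
t: 4.12
position: [0.4542, -0.2296, 0.0206]
eef_rot: [-0.0, 0.825, 0.565, -0.0]
force: [0.1, 0.3, 0.7]
grip_width: 0.0004
grip_force: 0.0
```

Call:
{"method": "drive_tool", "body": {
  "commands": "1 0 0 0.01 0 0 0;1 0 0 0.015 0 0 0;1 0 0 0.015 0 0 0"
}}

```text
t: 4.37
position: [0.4543, -0.2297, 0.0177]
eef_rot: [-0.0, 0.825, 0.565, -0.0]
force: [-0.4, -0.1, -0.5]
grip_width: -0.0001
grip_force: 0.0
```

Call:
{"method": "drive_tool", "body": {
  "commands": "1 0 0 0.005 0 0 0;1 0 0 0.01 0 0 0;1 0 0 0.01 0 0 0"
}}

```text
t: 4.62
position: [0.4543, -0.2297, 0.0157]
eef_rot: [-0.0, 0.825, 0.565, -0.0]
force: [-0.5, 0.4, 0.1]
grip_width: -0.0
grip_force: 0.0
```

Call:
{"method": "drive_tool", "body": {
  "commands": "1 0 0 0.005 0 0 0;1 0 0 0.01 0 0 0;1 0 0 0.01 0 0 0"
}}

```text
t: 4.87
position: [0.4545, -0.2298, 0.0156]
eef_rot: [0.0, 0.825, 0.565, 0.0]
force: [-4.2, 2.9, 16.2]
grip_width: -0.0
grip_force: 8.1
```

Call:
{"method": "drive_tool", "body": {
  "commands": "1 0 0 0.005 0 0 0;1 0 0 0.01 0 0 0;1 0 0 0.01 0 0 0"
}}

```text
t: 5.12
position: [0.4545, -0.2299, 0.0155]
eef_rot: [0.001, 0.825, 0.565, 0.0]
force: [-9.6, 6.7, 33.2]
grip_width: -0.0002
grip_force: 16.9
```

Call:
{"method": "drive_tool", "body": {
  "commands": "1 0 0 0.005 0 0 0;1 0 0 0.01 0 0 0;1 0 0 0.01 0 0 0"
}}

```text
t: 5.37
position: [0.4546, -0.23, 0.0154]
eef_rot: [0.001, 0.825, 0.565, 0.0]
force: [-13.8, 11.0, 51.9]
grip_width: 0.0002
grip_force: 25.7
```

Contact came at z=0.0155 on the 55 mm bar top, so the true tips are 39.5 mm behind the reported TCP. I'll lift, open, descend to a TCP z of about -0.0135 and grip.

Call:
{"method": "drive_tool", "body": {
  "commands": "0 0 0 -0.2 0 0 0;0 0 0 -0.2 0 0 0;0 0 0 -0.2 0 0 0;0 0 0 -0.2 0 0 0;0 0 0 -0.2 0 0 0;0 0 0 -0.2 0 0 0;0 0 0 -0.2 0 0 0;0 0 0 -0.2 0 0 0"
}}

```text
t: 6.03
position: [0.454, -0.2294, 0.0491]
eef_rot: [-0.001, 0.825, 0.565, -0.0]
force: [-0.3, 0.1, 1.1]
grip_width: 0.0856
grip_force: 0.0
```

Call:
{"method": "drive_tool", "body": {
  "commands": "0 0 0 0.1 0 0 0;0 0 0 0.2 0 0 0;0 0 0 0.25 0 0 0;0 0 0 0.3 0 0 0;0 0 0 0.315 0 0 0;0 0 0 0.315 0 0 0;0 0 0 0.315 0 0 0"
}}

```text
t: 6.62
position: [0.4547, -0.23, -0.0128]
eef_rot: [0.0, 0.825, 0.565, 0.0]
force: [0.5, 0.5, 0.6]
grip_width: 0.0854
grip_force: 0.0
```

Call:
{"method": "drive_tool", "body": {
  "commands": "0.5 0 0 0 0 0 0;1 0 0 0 0 0 0;1 0 0 0 0 0 0;1 0 0 0 0 0 0;1 0 0 0 0 0 0;1 0 0 0 0 0 0;1 0 0 0 0 0 0;1 0 0 0 0 0 0",
  "grip_force": 80
}}

```text
t: 7.28
position: [0.4546, -0.23, -0.0126]
eef_rot: [0.0, 0.825, 0.565, 0.0]
force: [-1.9, 0.9, 6.0]
grip_width: 0.0171
grip_force: 79.6
```

Gripped with a width of about 17 mm at 80 N. Next I lift and check.

Call:
{"method": "drive_tool", "body": {
  "commands": "1 0 0 -0.05 0 0 0;1 0 0 -0.15 0 0 0;1 0 0 -0.25 0 0 0;1 0 0 -0.35 0 0 0;1 0 0 -0.47 0 0 0;1 0 0 -0.47 0 0 0;1 0 0 -0.47 0 0 0"
}}

```text
t: 7.87
position: [0.4551, -0.2302, 0.0819]
eef_rot: [0.001, 0.825, 0.565, 0.0]
force: [0.1, 0.2, -4.2]
grip_width: 0.0165
grip_force: 78.7
```

Run:
```python
from h import *; from rig import ctrl
s=ctrl.observe(); p,r=cur(s); print(s["t"],p,psi_of(r),s["force"],s["ft_torque"],s["grip_width"]); plan(p,r,np.r_[bedpos(0,0),.08],BED[2])
```

```text
7.8667 [ 0.45507364 -0.23024958  0.08185574] -0.3708808074579016 [ 0.13785512  0.17879664 -4.23656085] [-0.03883442 -0.0184375   0.02595802] 0.016516377155982396
[ 0.98  -0.075  0.004  0.001  0.    -0.072] rows>=4.7
[ 0.923  0.068  0.004  0.001  0.    -0.068] rows>=4.4
```

Call:
{"method": "drive_tool", "body": {
  "commands": "1 0.15 -0.01 0 0 0 -0.012;1 0.35 -0.03 0 0 0 -0.025;1 0.55 -0.045 0 0 0 -0.04;1 0.75 -0.06 0 0 0 -0.055;1 0.98 -0.075 0 0 0 -0.072;1 0.98 -0.075 0 0 0 -0.072;1 0.98 -0.075 0 0 0 -0.072"
}}

```text
t: 8.45
position: [0.5104, -0.0385, 0.079]
eef_rot: [-0.002, 0.779, 0.627, -0.001]
force: [0.0, -0.9, -3.7]
grip_width: 0.0164
grip_force: 78.7
```

Call:
{"method": "drive_tool", "body": {
  "commands": "1 0.15 0.01 0 0 0 -0.012;1 0.35 0.025 0 0 0 -0.025;1 0.55 0.04 0 0 0 -0.04;1 0.75 0.055 0 0 0 -0.055;1 0.92 0.068 0 0 0 -0.068;1 0.92 0.068 0 0 0 -0.068;1 0.92 0.068 0 0 0 -0.068;1 0.92 0.068 0 0 0 -0.068"
}}

```text
t: 9.12
position: [0.564, 0.1334, 0.0795]
eef_rot: [-0.001, 0.734, 0.679, -0.001]
force: [-0.5, -0.2, -3.6]
grip_width: 0.0169
grip_force: 78.8
```

Run:
```python
from h import *; from rig import ctrl,snapshot
import cv2
s=ctrl.observe(); p,r=cur(s); print(s["t"],p,psi_of(r),tobed(p)); plan(p,r,np.r_[bedpos(0,0),.002],BED[2])
w=snapshot("top"); cv2.imwrite("pics/t2.png",w["frame"]); cv2.imwrite("pics/t2c.png",cv2.resize(w["frame"][150:265,215:345],None,fx=5,fy=5,interpolation=cv2.INTER_CUBIC))
w=snapshot("wrist");cv2.imwrite("pics/w3.png",w["frame"])
```

```text
9.1167 [0.56398213 0.13341305 0.07954036] -0.07849626200194111 [-0.00158102 -0.00181584]
[ 0.01   0.009  0.388 -0.001  0.001 -0.   ] rows>=1.9
```

View pics/w3.png

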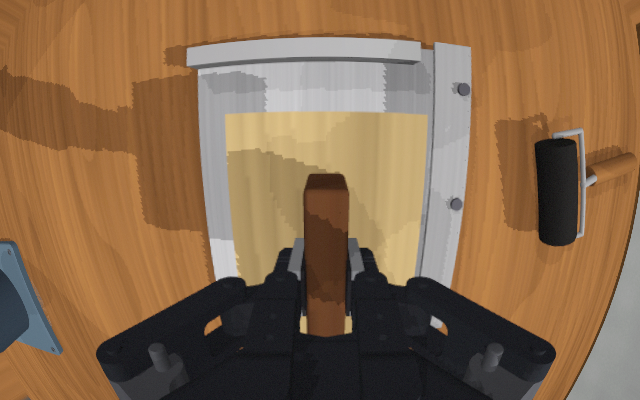

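The block is held square, with its edges parallel to the bed; the side fence is along row 50 and the lip at col 430. I'll lower it onto the open part.

Call:
{"method": "drive_tool", "body": {
  "commands": "1 0 0 0.1 0 0 0;1 0 0 0.2 0 0 0;1 0 0 0.28 0 0 0;1 0 0 0.34 0 0 0;1 0 0 0.38 0 0 0;1 0 0 0.38 0 0 0;1 0 0 0.38 0 0 0"
}}

```text
t: 9.8
position: [0.5649, 0.1339, 0.0049]
eef_rot: [-0.0, 0.735, 0.679, -0.0]
force: [-0.7, -0.6, -3.8]
grip_width: 0.0167
grip_force: 78.6
```

Call:
{"method": "drive_tool", "body": {
  "commands": "1 0 0 0.01 0 0 0;1 0 0 0.02 0 0 0;1 0 0 0.02 0 0 0"
}}

```text
t: 10.05
position: [0.5653, 0.1348, 0.0013]
eef_rot: [0.0, 0.734, 0.679, 0.0]
force: [0.3, 0.7, -2.7]
grip_width: 0.0164
grip_force: 78.6
```

Call:
{"method": "drive_tool", "body": {
  "commands": "1 0 0 0.005 0 0 0;1 0 0 0.01 0 0 0;1 0 0 0.01 0 0 0"
}}

```text
t: 10.3
position: [0.5649, 0.135, -0.0011]
eef_rot: [0.0, 0.734, 0.679, -0.0]
force: [0.7, 0.7, -3.2]
grip_width: 0.0166
grip_force: 78.6
```

Call:
{"method": "drive_tool", "body": {
  "commands": "1 0 0 0.005 0 0 0;1 0 0 0.01 0 0 0;1 0 0 0.01 0 0 0;1 0 0 0.01 0 0 0"
}}

```text
t: 10.63
position: [0.5651, 0.135, -0.0026]
eef_rot: [0.0, 0.734, 0.679, 0.0]
force: [-1.2, 0.1, 2.5]
grip_width: 0.0171
grip_force: 79.5
```

Run:
```python
from h import *; from rig import ctrl
s=ctrl.observe(); p,r=cur(s); print(s["t"],p,psi_of(r),tobed(p),s["force"],s["ft_torque"],r.apply([0,0,1]))
```

```text
10.6333 [ 0.5650703   0.13500851 -0.00262641] -0.07759783314943286 [-0.00062064 -0.00014034] [-1.22051199  0.14263488  2.50250058] [ 0.0179572   0.38599851 -0.0428874 ] [ 4.08615626e-04  6.03829623e-05 -9.99999915e-01]
```

Seated on the plate with light force. Now I slide diagonally, staying clear of both fences.

Call:
{"method": "drive_tool", "body": {
  "commands": "1 0.02 0.02 0.002 0 0 0;1 0.04 0.04 0.002 0 0 0;1 0.06 0.06 0.002 0 0 0;1 0.08 0.08 0.002 0 0 0;1 0.1 0.1 0.002 0 0 0;1 0.12 0.12 0.002 0 0 0;1 0.14 0.14 0.002 0 0 0;1 0.15 0.15 0.002 0 0 0"
}}

```text
t: 11.3
position: [0.597, 0.1617, -0.0026]
eef_rot: [0.0, 0.734, 0.679, -0.001]
force: [-6.3, -5.3, 8.9]
grip_width: 0.0168
grip_force: 80.6
```

Call:
{"method": "drive_tool", "body": {
  "commands": "1 0.01 0.01 0 0 0 0;1 0.02 0.02 0 0 0 0;1 0.025 0.035 0 0 0 0;1 0.025 0.045 0 0 0 0;1 0.025 0.05 0 0 0 0;1 0.025 0.05 0 0 0 0"
}}

```text
t: 11.8
position: [0.6058, 0.1667, -0.0026]
eef_rot: [-0.001, 0.734, 0.679, -0.001]
force: [-8.4, -1.0, 9.8]
grip_width: 0.0165
grip_force: 80.8
```

```bash
cat > st.py <<'E'
from h import *; from rig import ctrl
np.set_printoptions(precision=4,suppress=True)
s=ctrl.observe(); p,r=cur(s); f=R.from_euler("z",-BED[2]).apply(s["force"])
print(s["t"],p,"psi",psi_of(r),"bed",tobed(p),"Fbed",f,"T",s["ft_torque"],r.apply([0,0,1]),s["grip_force"])
E
python3 st.py
```

```text
11.8 [ 0.6058  0.1667 -0.0026] psi -0.07748120452424755 bed [0.0375 0.0346] Fbed [-8.2723 -1.669   9.7695] T [-0.1323  1.19   -0.0305] [-0.0031 -0.0004 -1.    ] 80.80099582672119
```

Call:
{"method": "drive_tool", "body": {
  "commands": "1 0.005 0.01 -0.001 0 0 0;1 0.01 0.02 -0.001 0 0 0;1 0.015 0.03 -0.001 0 0 0;1 0.015 0.03 -0.001 0 0 0"
}}

```text
t: 12.13
position: [0.613, 0.1691, -0.0026]
eef_rot: [-0.0, 0.734, 0.679, -0.001]
force: [-5.7, -1.2, 6.0]
grip_width: 0.0168
grip_force: 80.2
```

```bash
python3 st.py
```

```text
12.1333 [ 0.613   0.1691 -0.0026] psi -0.07757381241683013 bed [0.0445 0.0376] Fbed [-5.5813 -1.6118  5.9603] T [-0.2173  0.7101 -0.0045] [-0.0014 -0.0005 -1.    ] 80.20022749900818
```

Call:
{"method": "drive_tool", "body": {
  "commands": "1 0 0.005 0 0 0 0;1 0 0.01 0 0 0 0;1 0 0.01 0 0 0 0"
}}

```text
t: 12.38
position: [0.6131, 0.1691, -0.0025]
eef_rot: [-0.001, 0.734, 0.679, -0.002]
force: [-11.1, -1.0, 11.1]
grip_width: 0.0173
grip_force: 81.0
```

```bash
python3 st.py
```

```text
12.3833 [ 0.6131  0.1691 -0.0025] psi -0.0773129378782734 bed [0.0446 0.0376] Fbed [-11.0078  -1.9011  11.0909] T [-0.1322  1.4216  0.    ] [-0.0048 -0.0005 -1.    ] 80.9765875339508
```

Call:
{"method": "drive_tool", "body": {
  "commands": "1 0 0.005 0 0 0 0;1 0 0.01 0 0 0 0;1 0 0.01 0 0 0 0"
}}

```text
t: 12.63
position: [0.613, 0.169, -0.0025]
eef_rot: [-0.003, 0.734, 0.679, -0.003]
force: [-15.6, -1.4, 15.4]
grip_width: 0.0166
grip_force: 81.5
```

```bash
python3 st.py
```

```text
12.6333 [ 0.613   0.169  -0.0025] psi -0.07695296684002499 bed [0.0445 0.0375] Fbed [-15.4388  -2.6138  15.3652] T [-0.1363  2.1915  0.02  ] [-0.0085 -0.0008 -1.    ] 81.49582386016846
```

Far-fence contact is at bed x ≈ 0.0445. I'll ease the x push a little and move in y to the side fence.

Call:
{"method": "drive_tool", "body": {
  "commands": "1 0.005 -0.006 0 0 0 0;1 0.01 -0.006 0 0 0 0;1 0.015 -0.006 0 0 0 0;1 0.015 -0.006 0 0 0 0"
}}

```text
t: 12.97
position: [0.613, 0.1689, -0.0025]
eef_rot: [-0.001, 0.734, 0.679, -0.004]
force: [-14.6, -12.1, 14.3]
grip_width: 0.0166
grip_force: 81.4
```

```bash
python3 st.py
```

```text
12.9667 [ 0.613   0.1689 -0.0025] psi -0.0768472709207182 bed [0.0446 0.0374] Fbed [-13.5644 -13.168   14.302 ] T [-1.5694  1.8781  0.0579] [-0.0071 -0.005  -1.    ] 81.36263608932495
```

Call:
{"method": "drive_tool", "body": {
  "commands": "1 0.005 0 0 0 0 0;1 0.01 0 0 0 0 0;1 0.01 0 0 0 0 0"
}}

```text
t: 13.22
position: [0.613, 0.1691, -0.0024]
eef_rot: [-0.0, 0.734, 0.679, -0.005]
force: [-15.4, -18.0, 16.3]
grip_width: 0.0168
grip_force: 81.5
```

```bash
python3 st.py
```

```text
13.2167 [ 0.613   0.1691 -0.0024] psi -0.0770974712308583 bed [0.0445 0.0376] Fbed [-13.9422 -19.1432  16.3245] T [-2.4503  2.0571 -0.0122] [-0.0079 -0.0073 -0.9999] 81.51116967201233
```

Call:
{"method": "drive_tool", "body": {
  "commands": "1 0 0 -0.004 0 0 0;1 0 0 -0.008 0 0 0;1 0 0 -0.008 0 0 0;1 0 0 -0.008 0 0 0"
}}

```text
t: 13.55
position: [0.6132, 0.171, -0.0022]
eef_rot: [-0.001, 0.734, 0.679, -0.004]
force: [-9.9, -10.6, 6.6]
grip_width: 0.0166
grip_force: 80.3
```

```bash
python3 st.py
python3 - <<'E'
from rig import snapshot
import cv2,pickle
w=snapshot("top"); pickle.dump(w,open("t3.pkl","wb")); cv2.imwrite("pics/t3c.png",cv2.resize(w["frame"][155:260,222:337],None,fx=5,fy=5,interpolation=cv2.INTER_CUBIC))
w=snapshot("wrist"); cv2.imwrite("pics/w4.png",w["frame"])
E
```

```text
13.55 [ 0.6132  0.171  -0.0022] psi -0.07748618467683621 bed [0.0446 0.0395] Fbed [ -9.0781 -11.3828   6.6029] T [-1.462   1.4132  0.0714] [-0.0076 -0.0044 -1.    ] 80.2643072605133
```

View pics/w4.png

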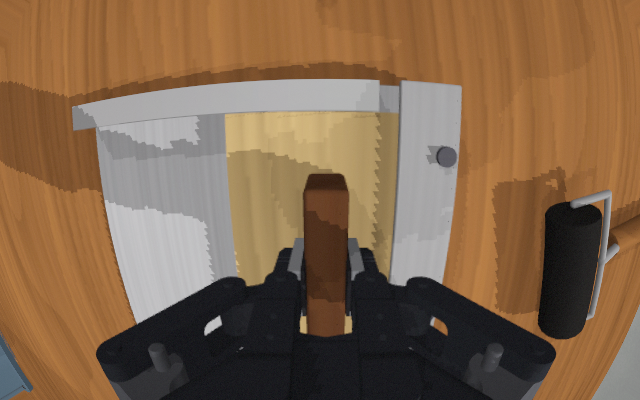

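It had been stuck by friction. With less down-force it moved to bed y=0.0395, and the picture shows the block edge at the side fence (row 112). I'll confirm with less down-force and more y push.

Call:
{"method": "drive_tool", "body": {
  "commands": "1 0.005 0 -0.003 0 0 0;1 0.01 0 -0.005 0 0 0;1 0.01 0 -0.005 0 0 0;1 0.01 0 -0.005 0 0 0"
}}

```text
t: 13.98
position: [0.6133, 0.1714, -0.0019]
eef_rot: [-0.0, 0.734, 0.679, -0.005]
force: [-9.5, -15.8, 3.3]
grip_width: 0.0169
grip_force: 79.8
```

```bash
python3 st.py
```

```text
13.9833 [ 0.6133  0.1714 -0.0019] psi -0.07716464173964521 bed [0.0446 0.0399] Fbed [ -8.2245 -16.5351   3.3468] T [-2.3275  1.3262  0.0377] [-0.0084 -0.0067 -0.9999] 79.79107975959778
```

Call:
{"method": "drive_tool", "body": {
  "commands": "1 0.005 0 0 0 0 0;1 0.01 0.003 0 0 0 0;1 0.01 0.005 0 0 0 0;1 0.01 0.005 0 0 0 0"
}}

```text
t: 14.32
position: [0.6132, 0.1713, -0.0019]
eef_rot: [-0.0, 0.734, 0.679, -0.007]
force: [-13.2, -21.9, 6.9]
grip_width: 0.0163
grip_force: 80.3
```

```bash
python3 st.py
```

```text
14.3167 [ 0.6132  0.1713 -0.0019] psi -0.07717035102378034 bed [0.0445 0.0398] Fbed [-11.4785 -22.855    6.8557] T [-3.1931  1.762   0.145 ] [-0.0112 -0.0095 -0.9999] 80.33620476722717
```

Call:
{"method": "drive_tool", "body": {
  "commands": "1 -0.005 0 0 0 0 0;1 -0.01 0.005 0 0 0 0;1 -0.01 0.01 0 0 0 0;1 -0.01 0.01 0 0 0 0;1 -0.01 0.01 0 0 0 0"
}}

```text
t: 14.73
position: [0.613, 0.1714, -0.0019]
eef_rot: [-0.002, 0.734, 0.679, -0.008]
force: [-18.7, -15.7, 8.6]
grip_width: 0.0169
grip_force: 80.7
```

```bash
python3 st.py
```

```text
14.7333 [ 0.613   0.1714 -0.0019] psi -0.07695989479527406 bed [0.0444 0.0399] Fbed [-17.4407 -17.0692   8.6312] T [-2.302   2.3407  0.1192] [-0.0141 -0.0069 -0.9999] 80.68577885627747
```

Both fences are firmly loaded at about 17 N each, at bed (0.0444, 0.0399). One last visual check before handing in.

```bash
python3 - <<'E'
from rig import snapshot
import cv2,numpy as np
a=snapshot("side")["frame"][150:240,265:375]; 
cv2.imwrite("pics/fin.png",cv2.resize(a,None,fx=6,fy=6,interpolation=cv2.INTER_CUBIC))
E
python3 st.py
```

```text
14.7833 [ 0.613   0.1714 -0.0019] psi -0.07696332911876316 bed [0.0443 0.0399] Fbed [-17.6053 -16.2905  11.0231] T [-2.3265  2.3965  0.028 ] [-0.0142 -0.0068 -0.9999] 80.68063259124756
```

View pics/fin.png

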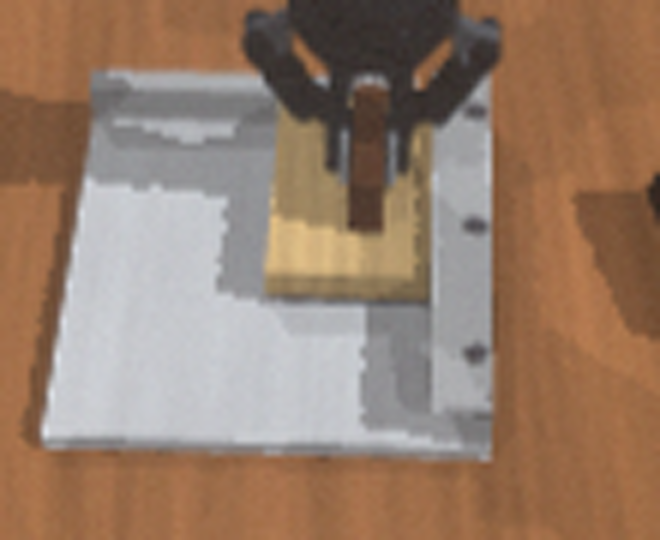

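The block lies flat and square, tucked under the lip (its right edge goes under at col 430) and against the side fence. It is still gripped, so I'm handing in.

```bash
python3 -c "
from rig import workorder; print(workorder.finish_job())"
```

```text
the job is handed in; nothing more can be done
None
```

I handed the job in with the larger block flat under the lip, still gripped at about 80 N, and pressed into the corner with about 17 N along each fence direction; no verdict came back.

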